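# Meter two steel balls out of a store hopper

### The arm

A 6-joint arm with a two-finger parallel gripper is mounted at the origin on the work surface. World frame = base frame: x ahead of the robot, y to its left, z up, the work surface at z = 0. Lengths are in m, angles in degrees, forces in N, time in s.
With the tool pointing down it reaches from about 0.4 to 0.825 m from the base axis. Payload 7 kg.
Tool frame: the origin (TCP) lies on the centre line of the jaws, within the pads' length; the fingertips stand 8 mm ahead of it and the grasp point (between the pads) lies 11 mm behind it; z points along the fingers, y is the line along which they close (so a half turn about z gives the same grasp; the last joint's range is limited). The gripper opens to 88 mm and grips with 3 to 60 N. Pads are 19 mm wide; open, the fingers measure 130 mm over their backs; the gripper's body (78 mm by 193 mm) begins 47 mm behind the grasp point.
Start: joints at [-47.722, 20.546, 0.682, 0, -70.136, -16.507], TCP at [0.293, -0.608, 0.235] pointing down, gripper open.
Joint ranges: [-176.03, 176.03], [-82.01, 121.73], [-58.28, 71.71], [-173.87, 95.51], [-174.79, -0.11], [-173.66, 173.66]. Speed limits (degrees/s): [136.94, 136.94, 172.46, 180, 180, 180].

### API

Orientations are given as [roll, pitch, yaw] about the fixed x, y, z axes, in that order (R = Rz(yaw) Ry(pitch) Rx(roll)).
In Python, from plant import ctrl, vision gives the robot as it stands. The module is installed in compiled form; this text tells all that it offers.
- The arm moves only by the tool move_arm, never from a script. Its argument "moves" is one flat list of numbers, 7 for each row, row after row: the finger opening in cm, from 0 to 8.76, then the shift along the tool's x, y, z in cm, then the turn, a rotation vector about the tool's x, y, z in rad. A call has 1 to 8 rows; each row shifts and turns the commanded pose from where the row before left it, along the tool's axes as they then stand; what a row does not reach is not made up. A row lasts 1/10 s, in which the tool goes at most 50 mm and 8.59 degrees, less where a joint would pass 70% of its speed; a pose out of reach is approached as far as the arm can. A call with a gripper value outside its range is refused whole. The fingers move at their own pace and stop on an object; the grip force is fixed at half the most. Time passes only in rows, so rows that do not move let the fingers close. It gives the time, the measured TCP pose, the force, the opening and the grip force at its end, in the units of the state.
- ctrl.get_obs(): the state, without advancing time (a new reading comes with each control period).
- vision.snapshot(name): name is "scene" or "side" or "wrist"; returns (picture, depth): 384x512x3 uint8, red, green, blue; 384x512 float32, m along the optical axis (not along the pixel's ray), 0 where there is no reading.
- vision.camera_model(name): a dict with "vertical_fov" (degrees; the focal length in pixels is half the picture's height over the tangent of half this angle, whatever the lens; pixels are square), "cx", "cy" (the principal point, pixels), "cam_to_world" (4x4, takes a point from camera to world coordinates). Camera axes: x right, y down, z forward; pixel columns grow to the right and rows downward; lengths in m; the calibration is good to about 2 mm. A picture is of the moment at which its call begins: read the wrist's pose just before it. camera_model takes no time and is no camera call; for the wrist camera it gives the pose at the moment of the call.
- ctrl.close_job(): hands the job in; it is judged then, once.
The state is a dict: "clock": time; "joint_pos": joint angles; "qvel": joint speeds; "tau": joint torques, N m; "tool_pos": TCP position; "orientation": TCP orientation; "force": force on the tool from outside, world axes, zero at the start; "moment": the same for the moment, N m; "opening": finger opening in m; "gripper_force": force on a finger pad.
Only numpy, scipy, OpenCV 4.12 (cv2) and the standard library are available. Lean on these libraries where they do the work, as an engineer would, in place of code of your own. Each camera call takes 0.05 s, during which the arm holds its last target. There are 200 camera calls.

### The job

At the hopper that holds the three steel balls (not the one with the square nuts), draw the bottom gate part way open by its upright pull so that exactly two balls drop into the tray below and the third stays in the hopper. Then push the gate fully shut again and let go of it.

Things in the scene. Friction and masses are not known exactly. Their poses are not given: they have to be found in the camera images.
- pull (a point): Gate's pull: upright knurled steel post, 18 mm in diameter, top 140 mm above the table, on a flat tongue (upper face at 80 mm) on the robot's side of the ball hopper. Point: on its axis, 115 mm above the table, the height to grip, fingers closing in any direction. z is up; the gate opens level along this point's own -x (away from the hopper) and shuts along +x; the point travels with it.
- gate (a joint): Slide of the ball hopper's bottom gate, m: 0 shut, 0.135 fully open (end stops). Starts at 0 to 0.008, stays where left, needs about 3 N. It uncovers three pockets 45 mm apart, one ball in each, the one farthest from the pull first: ball_1 has dropped by 0.038, ball_2 by 0.083, ball_3 drops beyond 0.110; at 0.096 exactly two have dropped.
- tray: Open galvanized tray, 160 x 72 x 50 mm, walls 3 mm, loose, already in place under the ball hopper (wood, 147 mm long, about 100 mm wide over its iron legs, 120 mm high; front wall 59 mm from the pull when shut). Origin: centre of the underside; x along its length and the slide, z up. A like hopper with square nuts, a like pull and tray stands beside it, left or right.
- ball_1_center (a point): Steel ball, 26 mm in diameter, loose; this point is its centre. It starts in the pocket farthest from the pull and drops first.
- ball_2_center (a point): Steel ball, 26 mm in diameter, loose; this point is its centre. It starts in the middle pocket and drops second.
- ball_3_center (a point): Steel ball, 26 mm in diameter, loose; this point is its centre. It starts in the pocket nearest the pull and lies on the gate, its centre 93 mm above the table, where it must stay.
Not all that is in view belongs to the job. Leave any blue or orange look-alike of the part that bears ball_1_center alone.

How it is judged (in metres and radians):
On the way:
1. with the gate drawn open, two balls lie in the tray and the third is still in the hopper (x of ball_1_center in the frame of tray between -0.08 and 0.08 m and y of ball_1_center in the frame of tray between -0.036 and 0.036 m and z of ball_1_center in the frame of tray between 0.005 and 0.05 m and x of ball_2_center in the frame of tray between -0.08 and 0.08 m and y of ball_2_center in the frame of tray between -0.036 and 0.036 m and z of ball_2_center in the frame of tray between 0.005 and 0.05 m and height (world z) of ball_3_center between 0.085 and 0.115 m and value of joint gate above 0.05 m), for 0.2 s.
At the end, for the whole second after the job is handed in: ball_1 and ball_2 are inside the tray, ball_3 is still in its own pocket of the hopper, and the gate is shut to within 12 mm of its end stop (x of ball_1_center in the frame of tray between -0.08 and 0.08 m and y of ball_1_center in the frame of tray between -0.036 and 0.036 m and z of ball_1_center in the frame of tray between 0.005 and 0.05 m and x of ball_2_center in the frame of tray between -0.08 and 0.08 m and y of ball_2_center in the frame of tray between -0.036 and 0.036 m and z of ball_2_center in the frame of tray between 0.005 and 0.05 m and height (world z) of ball_3_center between 0.085 and 0.115 m and x of ball_3_center in the frame of pull between 0.065 and 0.11 m and y of ball_3_center in the frame of pull between -0.02 and 0.02 m and value of joint gate below 0.012 m); the robot touches nothing.
It fails at once if the third ball leaves the hopper (height (world z) of ball_3_center below 0.07 m).
It also fails if it takes over 40 s, if anything falls off the work surface, if the arm or the gripper's body presses on something with over 40 N, if the wrist force passes 120 N, or if a joint passes its speed limit or range.

## Working session

There is one attempt and no reset: what is moved stays moved. The work goes in short steps, Python scripts to look and compute and a tool call to move; the robot and the scene stay as the last step left them, time stands still between calls to the robot, and variables do not carry over. Pictures are saved under pics/ and viewed, at most 10 in all, crops included, and the job is handed in when it is done.

Besides the shell and the picture viewer there is one more tool, called after "Emit:" in YAML: its name, and indented under it one key for each argument. move_arm: Moves the arm, as the interface text tells. Its arguments: {"type":"object","properties":{"moves":{"type":"array"}},"required":["moves"]}

```bash
mkdir -p pics; cat > h.py <<'E'
import numpy as np, cv2
from plant import ctrl, vision
def snap(n,f):
    m=vision.camera_model(n); im,d=vision.snapshot(n)
    cv2.imwrite('pics/'+f+'.png',im[:,:,::-1]); np.savez('pics/'+f+'.npz',im=im,d=d,T=m['cam_to_world'],f=192/np.tan(np.radians(m['vertical_fov']/2)),cx=m['cx'],cy=m['cy'])
    return load(f)
def load(f): return np.load('pics/'+f+'.npz')
def ray(s,u,v):
    T=s['T']; r=T[:3,:3]@np.array([(u-s['cx'])/s['f'],(v-s['cy'])/s['f'],1]); return T[:3,3],r
def onz(s,u,v,z):
    o,r=ray(s,u,v); return o+r*(z-o[2])/r[2]
def pts(s):
    v,u=np.mgrid[:384,:512]; d=s['d']; c=np.stack([(u-s['cx'])/s['f']*d,(v-s['cy'])/s['f']*d,d],-1)
    return c@s['T'][:3,:3].T+s['T'][:3,3]
E
python3 - <<'E'
from h import *
s=snap('scene','scene0'); t=snap('side','side0')
cv2.imwrite('pics/both.png',cv2.resize(np.hstack([s['im'],t['im']])[:,:,::-1],(800,300)))
print(s['T'],t['T'],ctrl.get_obs())
E
```

```text
[[-0.06532185  0.82250224 -0.56499834  1.12498578]
 [ 0.99780899  0.05979788 -0.02830954 -0.0404142 ]
 [ 0.01050104 -0.56560965 -0.82460624  0.71988862]
 [ 0.          0.          0.          1.        ]] [[-0.77339465 -0.42407562  0.4711906   0.1991927 ]
 [-0.63387975  0.50847331 -0.58279616  0.52250746]
 [ 0.0075618  -0.74940961 -0.66206349  0.76080984]
 [ 0.          0.          0.          1.        ]] {'clock': 0.1, 'joint_pos': array([-4.77219313e+01,  2.05864329e+01,  6.40538428e-01, -1.63019491e-02,
       -7.01366478e+01, -1.65066843e+01]), 'qvel': array([ 0.07179749, -0.13527164,  0.1528674 ,  0.02467449,  0.12921803,
       -0.01531595]), 'tau': array([-2.50998710e-03, -5.84162593e+01,  2.93753850e+01,  7.01547951e+00,
        1.02282269e-02, -5.59702062e-05]), 'tool_pos': array([ 0.29326643, -0.60750355,  0.23374254]), 'orientation': array([ 1.79916505e+02, -8.76019039e-03, -1.54234159e+02]), 'force': array([-0.34400428, -0.04630463,  0.05894343]), 'moment': array([-0.05969485,  0.02579851, -0.01695888]), 'gripper_force': 0.0, 'opening': 0.08772096703020407}
```

View pics/scene0.png

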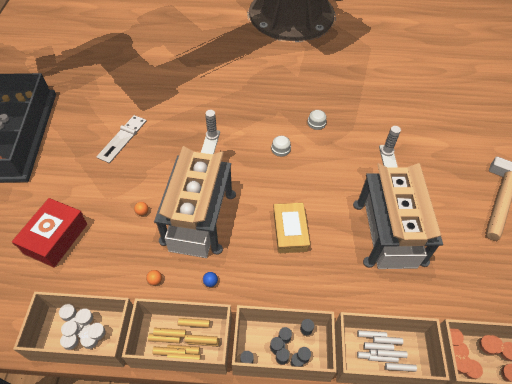

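View pics/side0.png

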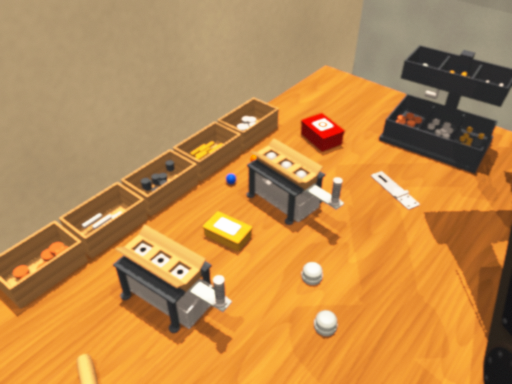

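The scene view shows two hoppers. The one at about (195,190), with its pull at (211,125), has three round white balls. The one at about (405,205), with its pull at (392,140), has dark square-holed nuts. The ball hopper is the left one, at (285,175) in the side view. Next I'll take a crop and measure the pull.

```bash
python3 - <<'E'
from h import *
s=load('scene0')
cv2.imwrite('pics/crop.png',cv2.resize(s['im'][95:260,140:250,::-1],None,fx=3.6,fy=3.6,interpolation=cv2.INTER_CUBIC))
P=pts(s)
# pull: points above the tongue
for (v0,v1,u0,u1) in [(100,150,195,225)]:
    Q=P[v0:v1,u0:u1].reshape(-1,3); m=(Q[:,2]>.09)&(Q[:,2]<.15); Q=Q[m]; print(len(Q),Q.mean(0),Q.min(0),Q.max(0))
    for z in (.095,.105,.115,.125,.135):
        q=Q[abs(Q[:,2]-z)<.005]; print(z,len(q),q.mean(0) if len(q) else 0)
# post top by mask
t=load('side0');Pt=pts(t)
Q=Pt[170:215,320:348].reshape(-1,3); Q=Q[(Q[:,2]>.09)&(Q[:,2]<.15)]; print('side',len(Q),Q.mean(0),Q.min(0),Q.max(0))
# balls: bright low-sat blobs in hopper
hsv=cv2.cvtColor(s['im'],cv2.COLOR_RGB2HSV); m=((hsv[...,1]<40)&(hsv[...,2]>150)).astype(np.uint8)
n,l,st,c=cv2.connectedComponentsWithStats(m)
for i in range(1,n):
    if st[i,4]>30 and 140<c[i][0]<250 and 95<c[i][1]<260: print(c[i],st[i],onz(s,*c[i],.095))
E
```

```text
224 [ 0.54523151 -0.15034285  0.12017558] [ 0.53230304 -0.16076222  0.0902126 ] [ 0.55071983 -0.14221455  0.14068604]
0.095 30 [ 0.54647028 -0.15009281  0.09481911]
0.105 37 [ 0.54690522 -0.1501141   0.10460087]
0.115 40 [ 0.54655025 -0.15053781  0.11543902]
0.125 35 [ 0.54606207 -0.14930383  0.12501711]
0.135 73 [ 0.54301929 -0.15077466  0.1362788 ]
side 205 [ 0.53450373 -0.14810533  0.12006495] [ 0.52673117 -0.20443919  0.09034756] [ 0.59933085 -0.14181665  0.14372203]
[209.92 112.92] [206 110   9   7  50] [ 0.49693747 -0.15919609  0.095     ]
[208.89302326 144.54418605] [201 132  17  22 215] [ 0.57905894 -0.15124151  0.095     ]
[199.68627451 166.5       ] [194 162  13  10 102] [ 0.63222526 -0.16139921  0.095     ]
[192.93162393 186.21367521] [187 181  13  11 117] [ 0.67661273 -0.16729649  0.095     ]
[186.61290323 208.08064516] [180 203  14  11 124] [ 0.72256946 -0.17145552  0.095     ]
[184.21428571 239.55952381] [165 231  42  14  84] [ 0.78280918 -0.16627426  0.095     ]
```

View pics/crop.png

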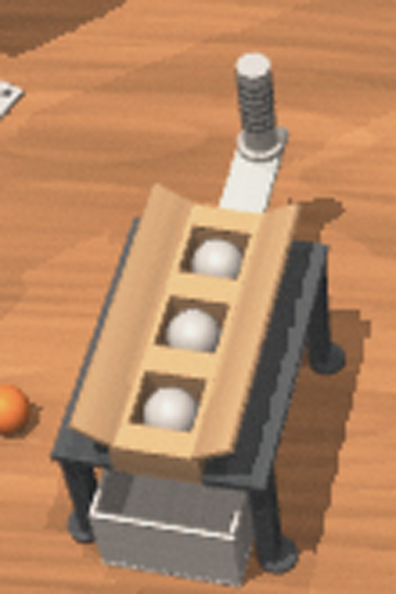

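The crop shows three steel balls, so this is the ball hopper. Its pull, with the top at crop (253,65), is on the tongue side. Before moving I'll check that the path is clear.

```bash
python3 - <<'E'
from h import *
a=np.array([.293,-.608]);b=np.array([.54,-.151]);L=np.linalg.norm(b-a);d=(b-a)/L
for n in ('scene0','side0'):
    Q=pts(load(n)).reshape(-1,3); Q=Q[load(n)['d'].ravel()>0]
    w=Q[:,:2]-a; t=w@d; p=abs(w@[-d[1],d[0]])
    for lo in np.arange(0,L,.1):
        m=(t>lo)&(t<lo+.1)&(p<.15)&(Q[:,2]<.6); q=Q[m]
        if len(q): i=q[:,2].argmax(); print(n,round(lo,1),len(q),q[i].round(3))
    q=Q[(Q[:,2]>.18)&(Q[:,0]>.25)&(Q[:,0]<.95)&(Q[:,1]>-.75)]; print(len(q), q.min(0) if len(q) else'', q.max(0) if len(q) else '')
E
```

```text
scene0 0.0 3171 [ 0.374 -0.564  0.065]
scene0 0.1 4356 [ 0.393 -0.548  0.066]
scene0 0.2 4122 [ 0.465 -0.364  0.009]
scene0 0.3 4637 [ 0.479 -0.334  0.011]
scene0 0.4 3448 [ 0.603 -0.208  0.086]
scene0 0.5 5150 [ 0.543 -0.156  0.141]
0  
side0 0.0 2793 [ 0.453 -0.598  0.213]
side0 0.1 4009 [ 0.43  -0.543  0.067]
side0 0.2 3575 [ 0.462 -0.36   0.011]
side0 0.3 3988 [ 0.471 -0.33   0.015]
side0 0.4 3679 [ 0.598 -0.204  0.09 ]
side0 0.5 6429 [ 0.529 -0.149  0.144]
2797 [ 0.37187459 -0.72152177  0.18001468] [ 0.63078218 -0.57798307  0.22337622]
```

Emit:
move_arm:
  moves: [8.7,-1.0,1.5,-1.5,0,0,0,8.7,-2.5,2.0,-0.5,0,0,0,8.7,-3,2.2,0,0,0,0,8.7,-3,2.2,0,0,0,0,8.7,-3,2.2,0,0,0,0,8.7,-3,2.2,0,0,0,0,8.7,-3,2.2,0,0,0,0,8.7,-3,2.2,0,0,0,0]

```text
clock: 0.9
tool_pos: [0.4148, -0.3625, 0.2543]
orientation: [180.0, -0.0, -154.2]
force: [1.1, -0.5, -0.0]
opening: 0.0869
gripper_force: 0.0
```

Emit:
move_arm:
  moves: [8.7,-3,2.2,0,0,0,0,8.7,-3,2.2,0,0,0,0,8.7,-3,2.2,0,0,0,0,8.7,-3,2.2,0,0,0,0,8.7,-3,2.2,0,0,0,0.0,8.7,-3,2.2,0,0,0,0.0,8.7,-2,1,0,0,0,0,8.7,0,0,0,0,0,0]

```text
clock: 1.7
tool_pos: [0.534, -0.147, 0.254]
orientation: [180.0, -0.0, -154.1]
force: [-0.3, 0.1, -0.2]
opening: 0.0868
gripper_force: 0.0
```

Emit:
move_arm:
  moves: [8.7,0,0,0,0,0,0.113,8.7,0,0,0,0,0,0.113,8.7,0,0,0,0,0,0.113,8.7,0,0,0,0,0,0.113,8.7,0,0,0,0,0,0.113,8.7,0,0,0,0,0,0,8.7,0,0,0,0,0,0]

```text
clock: 2.4
tool_pos: [0.5325, -0.1495, 0.2544]
orientation: [-180.0, -0.0, 173.6]
force: [-0.3, -0.1, 0.2]
opening: 0.0869
gripper_force: 0.0
```

```bash
python3 - <<'E'
from h import *
o=ctrl.get_obs(); print(o['tool_pos'],o['orientation'],o['force'])
s=snap('wrist','w0'); P=pts(s); print(s['T'])
E
```

```text
[ 0.53246391 -0.14954315  0.25440143] [-1.79998447e+02 -2.38442544e-02  1.73560989e+02] [-0.30858894 -0.05893424  0.18860866]
[[ 1.13142327e-01  9.57074613e-01  2.66846397e-01  4.59802952e-01]
 [ 9.93578637e-01 -1.08836130e-01 -3.09222940e-02 -1.40845626e-01]
 [-5.52413596e-04  2.68631499e-01 -9.63242863e-01  4.04500439e-01]
 [ 0.00000000e+00  0.00000000e+00  0.00000000e+00  1.00000000e+00]]
```

View pics/w0.png

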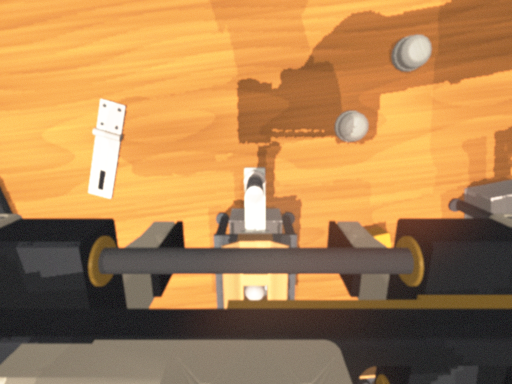

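The wrist view shows the pull post at (255,185) and its tongue down to (255,228), lined up with the jaws. The hopper is below, with ball_3 at (255,292). I'll refine the axis and heading from this view.

```bash
python3 - <<'E'
from h import *
s=load('w0'); P=pts(s); Q=P[160:215,235:275].reshape(-1,3)
for lo,hi in ((.09,.11),(.11,.13),(.136,.146)):
    q=Q[(Q[:,2]>lo)&(Q[:,2]<hi)]; print(lo,len(q),q.mean(0) if len(q) else '',q.min(0),q.max(0))
q=Q[(Q[:,2]>.136)&(Q[:,2]<.146)]
T=P[165:232,235:275].reshape(-1,3); q=T[(T[:,2]>.072)&(T[:,2]<.086)]
print('tongue',len(q),q[:,:2].min(0),q[:,:2].max(0))
r=cv2.fitLine(q[:,:2].astype(np.float32),cv2.DIST_L2,0,.01,.01).ravel(); print(r,np.degrees(np.arctan2(r[1],r[0])), r[3]+(0.54-r[2])*r[1]/r[0])
rc=cv2.minAreaRect((q[:,:2]*1000).astype(np.float32)); print(rc)
m=(P[...,2]>.136)&(P[...,2]<.146); m[:160]=0;m[215:]=0;m[:,:235]=0;m[:,275:]=0
v,u=np.nonzero(m); print('top',u.mean(),v.mean(),onz(s,u.mean(),v.mean(),.14),u.min(),u.max(),v.min(),v.max())
E
```

```text
0.09 58 [ 0.52979336 -0.15021548  0.10097558] [ 0.52781252 -0.15990022  0.09013101] [ 0.53505836 -0.14238641  0.10944577]
0.11 70 [ 0.52987593 -0.15030923  0.12025119] [ 0.52742192 -0.15955962  0.11109919] [ 0.53733381 -0.14194954  0.12852116]
0.136 258 [ 0.53634445 -0.15112452  0.13977432] [ 0.52815527 -0.1601123   0.13622863] [ 0.54552584 -0.14240788  0.14154533]
tongue 881 [ 0.52107389 -0.17524633] [ 0.60381527 -0.13822265]
[ 0.9932244  -0.11621257  0.5676119  -0.1543482 ] -6.6735687 -0.15111746
((562.0984497070312, -153.13783264160156), (35.07615280151367, 80.75344848632812), 83.20913696289062)
top 254.0968992248062 193.90697674418604 [ 0.53626202 -0.15111349  0.14      ] 245 263 185 203
```

Emit:
move_arm:
  moves: [8.7,-0.4,-0.1,0,0,0,0,8.7,0,0,3,0,0,0,8.7,0,0,3,0,0,0,8.7,0,0,3,0,0,0,8.7,0,0,3,0,0,0,8.7,0,0,2,0,0,0,8.7,0,0,1,0,0,0,8.7,0,0,0,0,0,0]

```text
clock: 3.25
tool_pos: [0.5361, -0.1507, 0.1034]
orientation: [-180.0, -0.1, 173.4]
force: [0.1, 0.5, 0.5]
opening: 0.0871
gripper_force: 0.0
```

Emit:
move_arm:
  moves: [1.0,0,0,0,0,0,0,1.0,0,0,0,0,0,0,1.0,0,0,0,0,0,0,1.0,0,0,0,0,0,0,1.0,0,0,0,0,0,0,1.0,0,0,0,0,0,0,1.0,0,0,0,0,0,0,1.0,0,0,0,0,0,0]

```text
clock: 4.05
tool_pos: [0.5367, -0.1506, 0.1046]
orientation: [180.0, 0.0, 173.4]
force: [-0.1, 0.4, 0.1]
opening: 0.0285
gripper_force: 0.0
```

Emit:
move_arm:
  moves: [1.0,0,0,0,0,0,0,1.0,0,0,0,0,0,0,1.0,0,0,0,0,0,0,1.0,0,0,0,0,0,0]

```text
clock: 4.45
tool_pos: [0.5365, -0.1513, 0.1045]
orientation: [-180.0, -0.0, 173.4]
force: [0.9, -5.4, -0.9]
opening: 0.0172
gripper_force: 30.0
```

Emit:
move_arm:
  moves: [1.0,0.5,0,0,0,0,0,1.0,0.7,0,0,0,0,0,1.0,0.8,0,0,0,0,0,1.0,0.8,0,0,0,0,0,1.0,0.8,0,0,0,0,0,1.0,0.8,0,0,0,0,0,1.0,0.6,0,0,0,0,0,1.0,0,0,0,0,0,0]

```text
clock: 5.25
tool_pos: [0.4858, -0.1458, 0.1045]
orientation: [-179.9, -0.1, 173.4]
force: [-2.4, -8.1, 0.5]
opening: 0.0174
gripper_force: 30.0
```

Emit:
move_arm:
  moves: [1.0,0.6,-0.05,0,0,0,0,1.0,0.8,0,0,0,0,0,1.0,0.8,0,0,0,0,0,1.0,0.8,0,0,0,0,0,1.0,0.7,0,0,0,0,0,1.0,0.4,0,0,0,0,0,1.0,0,0,0,0,0,0,1.0,0,0,0,0,0,0]

```text
clock: 6.05
tool_pos: [0.4452, -0.1415, 0.1045]
orientation: [-179.9, -0.1, 173.4]
force: [-1.2, -7.3, 1.5]
opening: 0.0178
gripper_force: 30.0
```

```bash
python3 - <<'E'
from h import *
o=ctrl.get_obs(); print(o['tool_pos'],o['force'],o['clock'])
s=snap('scene','scene1'); t=snap('side','side1')
a=cv2.resize(s['im'][95:260,130:260],None,fx=3,fy=3,interpolation=cv2.INTER_CUBIC)
b=cv2.resize(t['im'][125:235,235:350],None,fx=3,fy=495/110,interpolation=cv2.INTER_CUBIC)
cv2.imwrite('pics/open.png',np.hstack([a,b])[:,:,::-1])
E
```

```text
[ 0.4451556  -0.1414921   0.10451088] [-1.18712077 -7.33049418  1.48796867] 6.05
```

View pics/open.png

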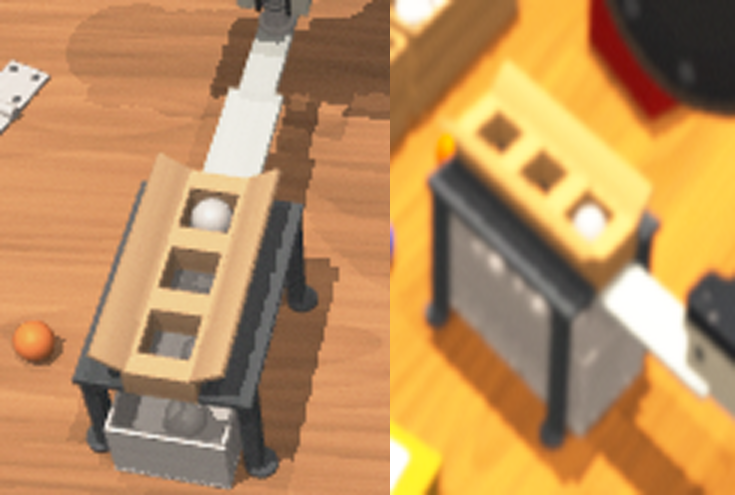

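The far and middle pockets, at (170,330) and (190,270), are empty. One ball shows in the tray at (185,415). The near ball is still in its pocket at (212,215). Now I'll shut the gate.

Emit:
move_arm:
  moves: [1.0,0,0,0,0,0,0,1.0,0,0,0,0,0,0,1.0,-0.5,0,0,0,0,0,1.0,-0.8,0,0,0,0,0,1.0,-0.8,0,0,0,0,0,1.0,-0.8,0,0,0,0,0,1.0,-0.8,0,0,0,0,0,1.0,-0.8,0,0,0,0,0]

```text
clock: 6.95
tool_pos: [0.49, -0.1464, 0.1045]
orientation: [-180.0, -0.1, 173.4]
force: [-3.6, -2.9, 2.9]
opening: 0.0178
gripper_force: 30.0
```

Emit:
move_arm:
  moves: [1.0,-0.8,0,0,0,0,0,1.0,-0.8,0.05,0,0,0,0,1.0,-0.8,0,0,0,0,0,1.0,-0.8,0,0,0,0,0,1.0,-0.8,0,0,0,0,0,1.0,-0.5,0,0,0,0,0,1.0,-0.2,0,0,0,0,0,1.0,0,0,0,0,0,0]

```text
clock: 7.75
tool_pos: [0.5377, -0.1514, 0.1045]
orientation: [-179.9, -0.0, 173.4]
force: [-0.5, -6.2, 1.3]
opening: 0.0171
gripper_force: 30.0
```

Emit:
move_arm:
  moves: [1.0,-0.1,0,0,0,0,0,1.0,-0.1,0,0,0,0,0,1.0,0,0,0,0,0,0]

```text
clock: 8.05
tool_pos: [0.5391, -0.1516, 0.1045]
orientation: [-180.0, -0.1, 173.4]
force: [-2.9, -3.7, 1.6]
opening: 0.0174
gripper_force: 30.0
```

Emit:
move_arm:
  moves: [1.0,-0.1,0,0,0,0,0,1.0,-0.1,0,0,0,0,0,1.0,0,0,0,0,0,0]

```text
clock: 8.35
tool_pos: [0.5411, -0.1518, 0.1045]
orientation: [-180.0, -0.1, 173.4]
force: [-1.7, -4.1, 1.9]
opening: 0.0173
gripper_force: 30.0
```

Emit:
move_arm:
  moves: [1.0,-0.1,0,0,0,0,0,1.0,-0.1,0,0,0,0,0,1.0,0,0,0,0,0,0]

```text
clock: 8.65
tool_pos: [0.5431, -0.152, 0.1045]
orientation: [-180.0, -0.1, 173.4]
force: [-2.2, -5.0, 1.6]
opening: 0.0175
gripper_force: 30.0
```

Emit:
move_arm:
  moves: [1.0,-0.1,0,0,0,0,0,1.0,0,0,0,0,0,0]

```text
clock: 8.85
tool_pos: [0.544, -0.1521, 0.1045]
orientation: [-180.0, -0.1, 173.4]
force: [-3.5, -4.4, 1.8]
opening: 0.0176
gripper_force: 30.0
```

Emit:
move_arm:
  moves: [8.7,0,0,0,0,0,0,8.7,0,0,0,0,0,0,8.7,0,0,0,0,0,0,8.7,0,0,0,0,0,0,8.7,0,0,0,0,0,0,8.7,0,0,0,0,0,0,8.7,0,0,-1,0,0,0,8.7,0,0,-2,0,0,0]

```text
clock: 9.65
tool_pos: [0.5437, -0.1515, 0.1341]
orientation: [-180.0, -0.2, 173.4]
force: [0.0, -0.3, -0.1]
opening: 0.0757
gripper_force: 0.0
```

Emit:
move_arm:
  moves: [8.7,0,0,-3,0,0,0,8.7,0,0,-3,0,0,0,8.7,0,0,-3,0,0,0,8.7,1,0,-2,0,0,0,8.7,2,0,0,0,0,0,8.7,2,0,0,0,0,0,8.7,1,0,0,0,0,0,8.7,0,0,0,0,0,0]

```text
clock: 10.45
tool_pos: [0.4843, -0.1446, 0.2455]
orientation: [180.0, 0.1, 173.4]
force: [0.8, 0.6, 0.2]
opening: 0.0867
gripper_force: 0.0
```

```bash
python3 - <<'E'
from h import *
o=ctrl.get_obs(); print(o['tool_pos'],o['force'],o['clock'],o['opening'])
s=snap('scene','scene2'); t=snap('side','side2'); w=snap('wrist','w2')
P=pts(w); m=(P[...,2]>.136)&(P[...,2]<.146)&(abs(P[...,0]-.54)<.03)&(abs(P[...,1]+.152)<.03); print('post',P[m].mean(0),m.sum())
a=cv2.resize(s['im'][95:260,130:260],None,fx=3,fy=3,interpolation=cv2.INTER_CUBIC)
b=cv2.resize(t['im'][125:235,235:350],None,fx=3,fy=495/110,interpolation=cv2.INTER_CUBIC)
cv2.imwrite('pics/shut.png',np.hstack([a,b])[:,:,::-1])
E
```

```text
[ 0.48432483 -0.14457479  0.24552962] [0.8069404  0.60762951 0.1990744 ] 10.45 0.08667467484036086
post [ 0.53823587 -0.15139714  0.13936424] 86
```

View pics/shut.png

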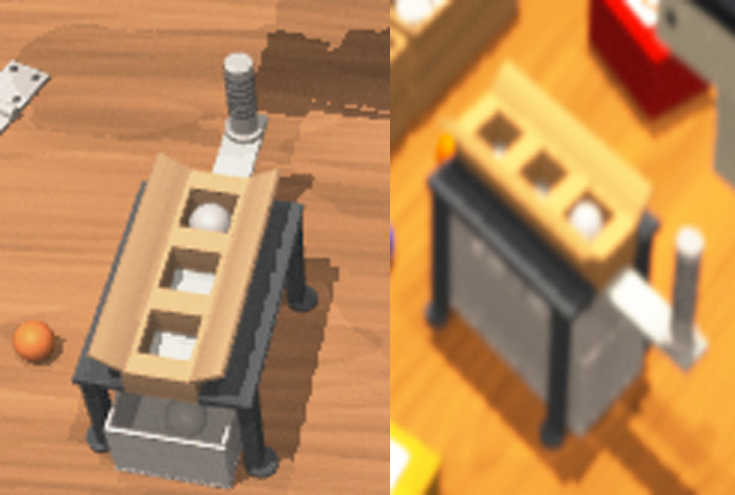

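The gate plate (white) shows under both empty pockets, at (192,278) and (170,345). ball_3 is still in its pocket at (210,218), one ball is visible in the tray at (185,418), and the pull is free. I'll compare the pull's position with the start, then hand in.

```bash
python3 - <<'E'
from h import *
r=[]
for n in ('scene0','scene2'):
    P=pts(load(n)); Q=P[95:150,190:230].reshape(-1,3); Q=Q[(Q[:,2]>.095)&(Q[:,2]<.13)]; r.append(np.median(Q[:,0])); print(n,r[-1],len(Q))
if r[1]>r[0]-.002: print(ctrl.close_job())
E
```

```text
scene0 0.5475067207991561 126
scene2 0.5545607516071869 125
the job is handed in; nothing more can be done
None
```

The job is handed in: two balls dropped from the ball hopper and the third stayed in its pocket. Only one of the two shows clearly in the tray images, and I didn't see the second separately. The gate is shut again, with its pull about 7 mm further in than at the start, and the gripper is clear of everything.

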